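# Push the worn flange bearing under the scrap chute's spring flap

## Task

Press down the long thumb plate of the scrap chute with one fingertip so that its spring flap stands open, and keep it down while the other fingertip pushes the worn flange bearing along the ledge and under the flap until it drops into the box. Then let go and move clear so that the flap springs shut. Only press and push: do not pick the bearing up, and leave the other parts standing where they are.

Things in the scene. Friction and masses are not known exactly. Their poses are not given: they have to be found in the camera images.
- chute: Sizes here are in mm. Fixed pine scrap chute, 260 long (x), 125 wide (y). Origin: on the table under the shut flap's front face, mid channel. +x is the push direction, +y left. A level ledge, floor 80 above the table, runs from x -150 (open end) to -8 between rails with inner faces at y -25 and +25, 4 thick, tops 92 above the table.
- box_floor (a point): Middle of the box floor behind the ledge, 6 above the table. The box inside spans chute x -8 to 105, y -25 to +25; the flap covers x 0 to 55, clear acrylic the rest and its back. A part whose centre is pushed past chute x -8 (the ledge end) tips off the ledge and drops in.
- flap_hinge (a joint): Steel flap and thumb plate, one rigid rocker: 0 shut (sprung), 0.5 rad wide open (hard stop). Hinge line along chute x, at chute y +41, 83 above the table; flap to its right over the channel, thumb plate to its left. Pushing a part against the shut flap cannot open it. At 0.4 or more the bearing passes beneath.
- flap_skirt (a point): Middle of the lower edge of the flap's front skirt: 24 wide (chute y -23 to +1), 3 thick, 2 above the ledge when shut. The flap's roof (96 to 99 above the table when shut) runs 55 back from it; wide open its upper edge stands 131 above the table at chute y about -18. Keep fingers in the channel in front of the skirt (chute x below 0), the gripper's body above that edge.
- flap: The rocker of flap and thumb plate together. Origin: on the hinge line (chute x 0); its axes are the chute's axes when shut and turn with it.
- thumb_plate (a point): Thumb plate: point on its upper face, mid length, 31 from the hinge line. Plate 145 long (chute x -140 to +5), 4 thick, reaching from the hinge to 50 left of it. Shut it slopes up to the left by 0.5 rad; fully down it is level, 85 above the table. Takes about 3 to 5 N there; press anywhere along it, a fingertip may slide on it.
- bearing: Worn dark steel flange bearing lying flat on the ledge in the channel: square plate 44 by 44, 12 thick, four bolt holes, round boss 32 diameter rising 3 above the plate; about 140 g. Origin: centre of its underside; x and y along its sides. Its centre starts 40 to 75 in front of (-x) the flap; the side facing the robot is flat.
- tube_a: Bystander: aluminium spacer tube, 30 diameter, 60 tall, standing on the table beside the chute. Origin: centre of its underside.
- tube_b: Bystander: second such spacer tube, same size.
- sleeve: Bystander: white ceramic bearing sleeve, 34 diameter, 36 tall, standing on the table. Origin: centre of its underside.
- cap: Bystander: orange feeder hopper cap, 68 diameter with a knob, 36 tall, on the table. Origin: centre of its underside.
Not all that is in view belongs to the job. What is meant by the bearing is not blue or pink, and is the smaller of those in its own colour.

How it is judged (in metres and radians):
On the way, in this order (a step that is already met when the one before it is completed fails the run):
1. a fingertip holds the thumb plate down and the flap open while the bearing still lies in front of it (value of joint flap_hinge above 0.33 rad and contact force between the fingers and flap above 0.3 N and x of bearing in the frame of chute below -0.019 m), for 0.2 s.
2. with the thumb plate still held down, the other fingertip pushes the bearing under the open flap (value of joint flap_hinge above 0.33 rad and contact force between the fingers and flap above 0.3 N and contact force between the fingers and bearing above 0.05 N and x of bearing in the frame of chute above -0.015 m and z of bearing in the frame of chute above 0.06 m).
At the end, for the whole second after the job is handed in: The bearing lies at rest inside the chute's box (its origin within the box walls and at least 20 mm below the ledge floor) and the flap has sprung shut (joint below 0.06 rad) (x of bearing in the frame of chute between -0.008 and 0.105 m and y of bearing in the frame of chute between -0.025 and 0.025 m and z of bearing in the frame of chute below 0.06 m and linear speed of bearing below 0.03 m/s and value of joint flap_hinge below 0.06 rad); the robot touches nothing.
It fails at once if the bearing is lifted more than 25 mm off the ledge (z of bearing in the frame of chute above 0.105 m).
It fails at once if bystander tube_a is shifted more than 15 mm or tipped (distance of tube_a from where it was at the start of the episode above 0.015 m or angle between tube_a's own z axis and vertical above 0.35 rad).
It fails at once if bystander tube_b is shifted more than 15 mm or tipped (distance of tube_b from where it was at the start of the episode above 0.015 m or angle between tube_b's own z axis and vertical above 0.35 rad).
It fails at once if bystander sleeve is shifted more than 15 mm or tipped (distance of sleeve from where it was at the start of the episode above 0.015 m or angle between sleeve's own z axis and vertical above 0.35 rad).
It fails at once if bystander cap is shifted more than 15 mm or tipped (distance of cap from where it was at the start of the episode above 0.015 m or angle between cap's own z axis and vertical above 0.35 rad).
It also fails if it takes over 45 s, if anything falls off the work surface, if the arm or the gripper's body presses on something with over 40 N, if the wrist force passes 120 N, or if a joint passes its speed limit or range.

## Robot

A 7-joint arm with a two-finger parallel gripper is mounted at the origin on the work surface. World frame = base frame: x ahead of the robot, y to its left, z up, the work surface at z = 0. Lengths are in m, angles in degrees, forces in N, time in s.
With the tool pointing down it reaches from about 0.4 to 0.875 m from the base axis. Payload 4.4 kg.
Tool frame: the origin (TCP) lies at the very end of the fingers, on their centre line; the grasp point (between the pads) lies 19 mm behind it; z points along the fingers, y is the line along which they close (so a half turn about z gives the same grasp; the last joint's range is limited). The gripper opens to 85 mm and grips with 20 to 120 N. Pads are 22 mm wide; open, the fingers measure 114 mm over their backs; the gripper's body (76 mm by 85 mm) begins 54 mm behind the grasp point. The pads swing forward as they close: fully open they stand 13 mm farther back than shut.
Start: joints at [-68.4, 36.005, 2.206, 86.941, -1.547, 57.084, -1.146], TCP at [0.278, 0.587, 0.209] pointing down, gripper open.
Joint ranges: [-175.42, 175.42], [-21.48, 121.26], [-71.46, 75.88], [10.55, 141.38], [-63.04, 243.04], [13.31, 113.54], [-168.57, 168.57]. Speed limits (degrees/s): [147.25, 147.25, 180, 180, 180, 180, 180].

## Interface

Orientations are given as a 3x3 rotation matrix whose columns are the frame's x, y, z axes.
In Python, from cell import env gives the robot as it stands.
- The arm moves only by the shell command python3 -m jog 'ROWS' [OPENING] [FORCE]. ROWS is JSON, a list that holds one entry, the list of rows, each a list of 6 numbers: the shift along the tool's x, y, z in m, then the turn, a rotation vector about the tool's x, y, z in degrees. A call has 1 to 12 rows; each row shifts and turns the commanded pose from where the row before left it, along the tool's axes as they then stand; what a row does not reach is not made up. A row lasts 1/8 s, in which the tool goes at most 62.5 mm and 10.7 degrees, less where a joint would pass 70% of its speed; a pose out of reach is approached as far as the arm can. A call with a gripper value outside its range is refused whole. OPENING is the opening, from 0 (shut) to 1 (fully open), set as the call begins (- or left out, the last holds). The fingers move at their own pace and stop on an object; FORCE is the grip in N (left out, the last holds). Time passes only in rows, so rows that do not move let the fingers close. It gives the time, the measured TCP pose, the force, the opening and the grip force at its end, in the units of the state.
- env.read_state(): the state, without advancing time (a new reading comes with each control period).
- env.get_image(name): name is "scene" or "top"; returns a dict with "image" (420x560x3 uint8, red, green, blue), "intrinsics" (3x3 intrinsics, pixels), "distortion" ([k1, k2, p1, p2, k3] as OpenCV has them; the pictures are not rectified), "extrinsics" (4x4, takes a point from world to camera coordinates). Camera axes: x right, y down, z forward; pixel columns grow to the right and rows downward; lengths in m; the calibration is good to about 2 mm. A picture is of the moment at which its call begins. There is no depth.
- env.hand_in(): hands the job in; it is judged then, once.
The state is a dict: "clock": time; "q": joint angles; "joint_vel": joint speeds; "tau": joint torques, N m; "tool_pos": TCP position; "tool_rot": TCP orientation; "wrist_force": force on the tool from outside, world axes, zero at the start; "moment": the same for the moment, N m; "grip_width": opening from 0.0 (shut) to 1.0 (fully open); "gripper_force": force on a finger pad.
Only numpy, scipy, OpenCV 4.12 (cv2) and the standard library are available. Lean on these libraries where they do the work, as an engineer would, in place of code of your own. Each camera call takes 0.05 s, during which the arm holds its last target. There are 200 camera calls.

## Working session

There is one attempt and no reset: what is moved stays moved. The work goes in short steps, Python scripts to look and compute and a shell command to move; the robot and the scene stay as the last step left them, time stands still between calls to the robot, and variables do not carry over. Pictures are saved under pics/ and viewed, at most 10 in all, crops included, and the job is handed in when it is done.

```bash
mkdir -p pics; python3 - <<'E'
from cell import env
import cv2,numpy as np
s=env.read_state();print(s['tool_pos'],s['tool_rot'],s['clock'],s['grip_width'])
for n in("scene","top"):
    d=env.get_image(n);np.savez(f'{n}0.npz',**{k:np.array(v) for k,v in d.items()})
    cv2.imwrite(f'pics/{n}0.png',cv2.resize(d['image'][:,:,::-1],(784,588),interpolation=cv2.INTER_CUBIC))
    print(np.round(d['intrinsics'],1).tolist(),np.round(d['extrinsics'],3).tolist(),d['distortion'])
E
```

```text
[0.27820165 0.58673642 0.20762242] [[-9.03569130e-01  4.28441660e-01 -7.55862525e-04]
 [ 4.28442325e-01  9.03567579e-01 -1.67440946e-03]
 [-3.44138955e-05 -1.83678819e-03 -9.99998313e-01]] 0.0 0.9996603810634259
[[506.8, 0.0, 275.6], [0.0, 506.8, 212.6], [0.0, 0.0, 1.0]] [[-0.047, 0.999, -0.009, 0.065], [0.587, 0.02, -0.81, -0.263], [-0.808, -0.044, -0.587, 1.466], [0.0, 0.0, 0.0, 1.0]] [0.02653997 0.         0.         0.         0.        ]
[[515.4, 0.0, 274.0], [0.0, 515.4, 210.3], [0.0, 0.0, 1.0]] [[-0.059, -0.998, -0.004, 0.009], [-0.974, 0.058, -0.221, 0.556], [0.221, -0.009, -0.975, 0.885], [0.0, 0.0, 0.0, 1.0]] [-0.01945096  0.          0.          0.          0.        ]
```

View pics/scene0.png

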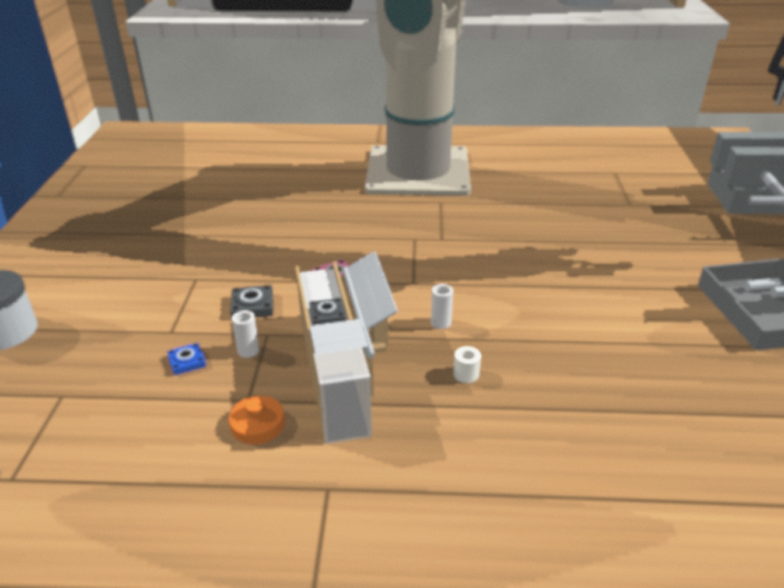

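View pics/top0.png

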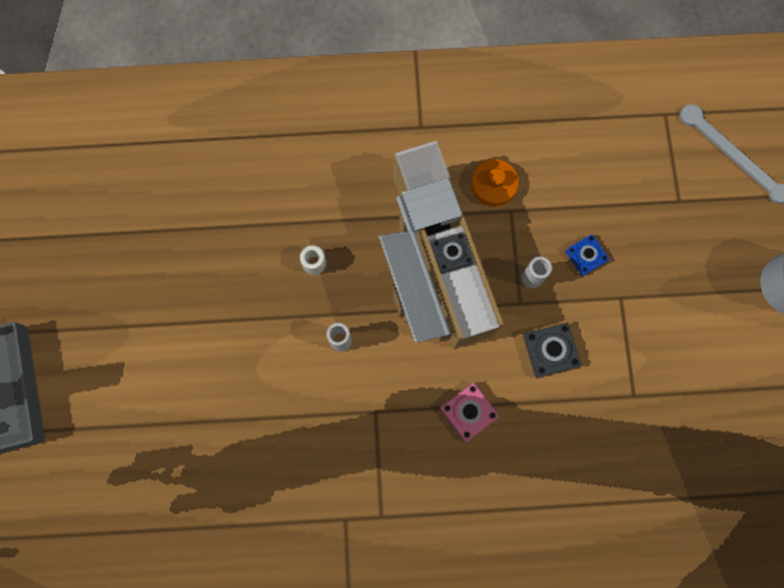

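The chute runs from (470,340) to (420,150) in the top view. The dark bearing is in the channel at (452,250). The larger dark one, the blue one and the pink one are decoys. I'll enlarge to read the points.

```bash
python3 - <<'E'
import cv2,numpy as np
t=np.load('top0.npz')['image'][90:240,260:370,::-1]
s=np.load('scene0.npz')['image'][175:325,200:290,::-1]
f=lambda a:cv2.resize(a,None,fx=4,fy=4,interpolation=cv2.INTER_CUBIC)
cv2.imwrite('pics/crop.png',np.hstack([f(t),f(s)]))
E
```

```text
(no output)
```

View pics/crop.png

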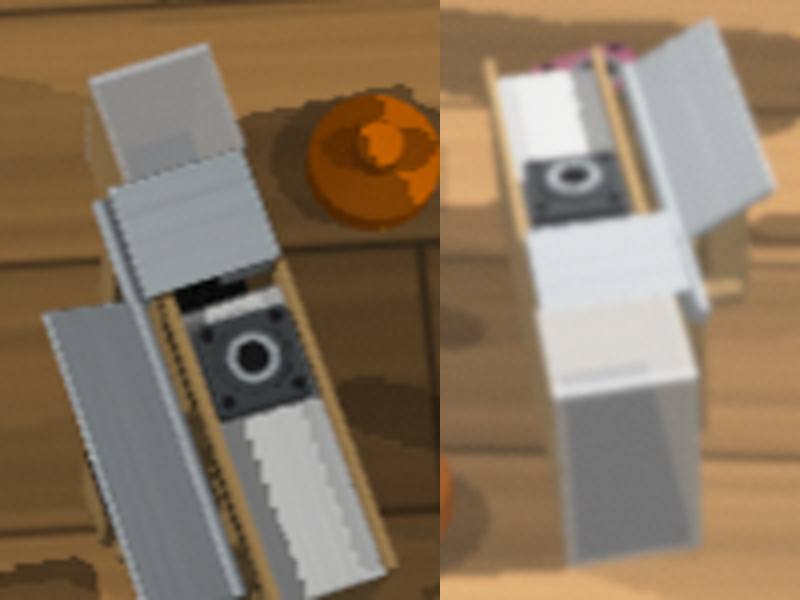

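The top crop shows the right rail end at (390,567), the plate's far corner at (45,315), and the roof front edge from (150,298) to (280,257). The boss centre is at (253,357). In the scene crop, the rail ends are at (490,62) and (598,50), and the plate corners at (712,20) and (773,187).

```bash
cat > h.py <<'E'
import cv2,numpy as np
from scipy.optimize import least_squares
C={n:dict(np.load(f'{n}0.npz')) for n in('top','scene')}
def proj(n,P):
    c=C[n];E=c['extrinsics'];return cv2.projectPoints(np.array(P,float).reshape(-1,1,3),cv2.Rodrigues(E[:3,:3])[0],E[:3,3],c['intrinsics'],c['distortion'])[0].reshape(-1,2)
def ray(n,px,z):
    c=C[n];E=c['extrinsics'];u=cv2.undistortPoints(np.array(px,float).reshape(1,1,2),c['intrinsics'],c['distortion']).ravel()
    d=E[:3,:3].T@np.r_[u,1];o=-E[:3,:3].T@E[:3,3];return o+d*(z-o[2])/d[2]
def tw(p,c):
    c=np.atleast_2d(c)/1000;a=p[2];return np.c_[p[0]+np.cos(a)*c[:,0]-np.sin(a)*c[:,1],p[1]+np.sin(a)*c[:,0]+np.cos(a)*c[:,1],c[:,2]]
T=lambda x,y:(x/4+260-.4,y/4+90-.4)
S=lambda x,y:((x-440)/4+200-.4,y/4+175-.4)
E
python3 - <<'E'
from h import *
o=[('top',T(390,569),(-150,-27,92)),('top',T(45,315),(5,84,109)),('scene',S(490,62),(-150,-27,92)),('scene',S(598,50),(-150,27,92)),('scene',S(712,20),(-140,84,109)),('scene',S(773,187),(5,84,109))]
f=lambda p:np.concatenate([proj(n,tw(p,c))[0]-px for n,px,c in o])
r=least_squares(f,[.55,-.08,.2],loss='soft_l1');p=r.x
print(p,np.degrees(p[2]));print(np.round(f(p).reshape(-1,2),1).tolist())
for n,px,z in(('top',T(253,357),.095),('scene',S(573,176),.095),('top',T(150,298),.099),('top',T(280,257),.099)):
    w=ray(n,px,z);R=np.array([[np.cos(p[2]),-np.sin(p[2])],[np.sin(p[2]),np.cos(p[2])]]);print(w,R.T@(w[:2]-p[:2]))
np.save('p.npy',p)
tp=[.2782,.5867]
print('plan start TCP', tw(p,[-120,37,140]))
E
```

```text
[ 0.64025096 -0.10441565  0.24830505] 14.226831240420331
[[0.1, -0.5], [-0.3, -1.8], [0.1, -0.8], [-0.1, -0.9], [-0.1, -1.2], [-0.0, -0.5]]
[ 0.60018649 -0.11438166  0.095     ] [-0.04128497  0.00018595]
[ 0.60197517 -0.11417894  0.095     ] [-3.95013308e-02 -5.71433602e-05]
[ 0.62935482 -0.06986375  0.099     ] [-0.00207044  0.03617006]
[ 0.645207   -0.12988296  0.099     ] [-0.00145485 -0.02590424]
plan start TCP [[ 0.51483815 -0.09804179  0.14      ]]
```

The fit is good: residuals are under 2 px, both cameras put the bearing at chute (-40, 0), and the roof front is near x=0. Next I'll turn the tool, set the gap to about 60 mm, and fly to hover above.

```bash
python3 -m jog '[[[0,0,0,0,0,-9.9],[0,0,0,0,0,-9.9],[0,0,0,0,0,-9.9],[0,0,0,0,0,-9.9],[0,0,0,0,0,0]]]' 0.7
python3 -m jog '[[[-0.0065,-0.05,0,0,0,0],[-0.0065,-0.05,0,0,0,0],[-0.0065,-0.05,0,0,0,0],[-0.0065,-0.05,0,0,0,0],[-0.0065,-0.05,0,0,0,0],[-0.0065,-0.05,0,0,0,0],[-0.0065,-0.05,0,0,0,0],[-0.0065,-0.05,0,0,0,0],[-0.0065,-0.05,0,0,0,0],[-0.0065,-0.05,0,0,0,0],[-0.0065,-0.05,0,0,0,0],[-0.0065,-0.05,0,0,0,0]]]'
python3 -m jog '[[[-0.0065,-0.05,0.01,0,0,0],[-0.0065,-0.05,0.01,0,0,0],[0,-0.02,0.01,0,0,0],[0,0,0,0,0,0],[0,0,0,0,0,0]]]'
cat >> h.py <<'E'
def look(name,x0,x1,y0,y1):
    from cell import env
    s=env.read_state();p=np.load('p.npy');a=p[2];d=s['tool_pos'][:2]-p[:2]
    print('chute mm',np.round([1e3*(np.cos(a)*d[0]+np.sin(a)*d[1]),1e3*(-np.sin(a)*d[0]+np.cos(a)*d[1]),1e3*s['tool_pos'][2]],1),'yaw',np.degrees(np.arctan2(s['tool_rot'][1][1],s['tool_rot'][0][1]))-90,'F',np.round(s['wrist_force'],1),s['grip_width'],s['clock'])
    if name:
        ims=[env.get_image(n)['image'][:,:,::-1] for n in('top','scene')]
        f=lambda a:cv2.resize(a,None,fx=3,fy=3,interpolation=cv2.INTER_CUBIC)
        cv2.imwrite(f'pics/{name}.png',np.hstack([f(ims[0][70:260,240:370]),f(ims[1][130:320,190:320])]))
E
python3 -c "from h import *;look('a',0,0,0,0)"
```

```text
clock: 0.72
tool_pos: [0.2785, 0.5869, 0.208]
tool_rot: [[-0.97, -0.244, -0.001], [-0.244, 0.97, -0.001], [0.001, -0.0, -1.0]]
wrist_force: [-0.5, -0.1, 0.1]
grip_width: 0.701
gripper_force: 0.0
clock: 2.22
tool_pos: [0.502, 0.0234, 0.2086]
tool_rot: [[-0.97, -0.242, 0.0], [-0.242, 0.97, 0.0], [-0.0, 0.0, -1.0]]
wrist_force: [0.8, 0.9, 0.4]
grip_width: 0.699
gripper_force: 0.0
clock: 2.85
tool_pos: [0.5433, -0.0858, 0.1786]
tool_rot: [[-0.969, -0.247, -0.0], [-0.247, 0.969, 0.001], [0.0, 0.002, -1.0]]
wrist_force: [0.6, -0.2, 0.1]
grip_width: 0.703
gripper_force: 0.0
chute mm [-89.4  41.8 178.6] yaw 14.322916176501622 F [ 0.6 -0.2  0.1] 0.7033209652434743 2.85
```

View pics/a.png

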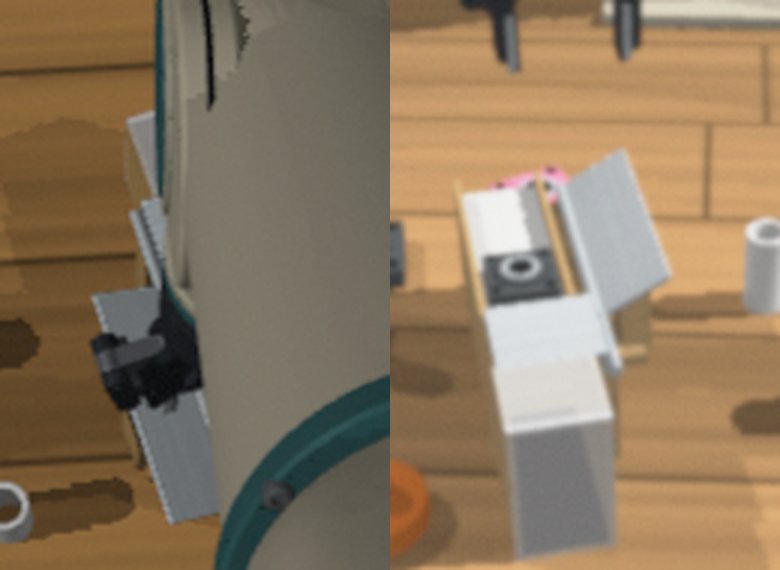

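The scene half shows the two fingertips at about (513,68) and (625,58), still clear. I'll check their height and lateral place with the known plane x, and shift -5 mm in y.

```bash
python3 - <<'E'
from h import *
p=np.load('p.npy');a=p[2];R=np.array([[np.cos(a),-np.sin(a)],[np.sin(a),np.cos(a)]])
for x,y in((513,68),(625,58)):
    px=(190+(x-390)/3-.4,130+y/3-.4)
    A,B=ray('scene',px,0),ray('scene',px,.2);ca=R.T@(A[:2]-p[:2]);cb=R.T@(B[:2]-p[:2])
    for X in(-.0894,-.0784):
        t=(X-ca[0])/(cb[0]-ca[0]);print(X,ca[1]+t*(cb[1]-ca[1]),.2*t)
E
python3 -m jog '[[[0,-0.005,0.02,0,0,0],[0,0,0.02,0,0,0],[0,0,0.015,0,0,0],[0,0,0,0,0,0]]]'
python3 -m jog '[[[0,0,0.006,0,0,0],[0,0,0.006,0,0,0],[0,0,0.006,0,0,0],[0,0,0,0,0,0],[0,0,0,0,0,0]]]'
python3 -c "from h import *;look('b',0,0,0,0)"
```

```text
-0.0894 0.009104438065524113 0.20481627127875932
-0.0784 0.00805161041323077 0.21093510914872168
-0.0894 0.07691990246231244 0.2035113393910598
-0.0784 0.07493094301240372 0.20964819067794205
clock: 3.45
tool_pos: [0.5442, -0.0921, 0.1228]
tool_rot: [[-0.969, -0.247, -0.002], [-0.247, 0.969, 0.001], [0.002, 0.001, -1.0]]
wrist_force: [-0.1, -0.1, 0.8]
grip_width: 0.703
gripper_force: 0.0
clock: 4.08
tool_pos: [0.5449, -0.0931, 0.1055]
tool_rot: [[-0.969, -0.246, 0.0], [-0.246, 0.969, 0.0], [-0.0, -0.0, -1.0]]
wrist_force: [-0.1, 0.1, 0.1]
grip_width: 0.705
gripper_force: 0.0
chute mm [-89.6  34.4 105.5] yaw 14.221625326960634 F [-0.1  0.1  0.1] 0.7045191865392599 4.075
```

View pics/b.png

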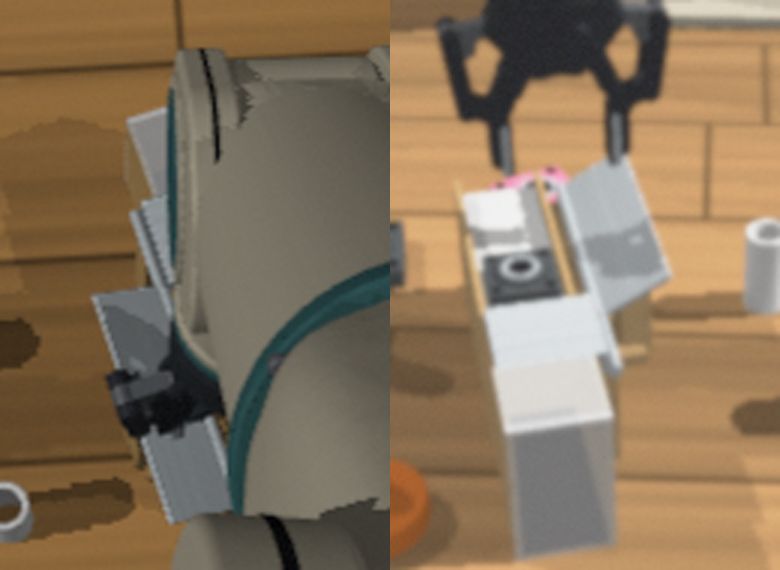

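The fingers sit over the channel at (503,170) and over the plate at (617,160), with no contact yet. The tips look somewhat higher than the nominal TCP, so I'll descend slowly and watch the force.

```bash
for i in 1 ; do python3 -m jog '[[[0,0,0.005,0,0,0],[0,0,0.004,0,0,0],[0,0,0,0,0,0],[0,0,0,0,0,0]]]'|grep -E 'pos|force'; done
python3 -m jog '[[[0,0,0.004,0,0,0],[0,0,0.004,0,0,0],[0,0,0,0,0,0],[0,0,0,0,0,0]]]'|grep -E 'pos|force'
python3 -c "from h import *;look('c',0,0,0,0)"
```

```text
tool_pos: [0.5449, -0.093, 0.0964]
wrist_force: [-0.6, -0.7, 0.2]
gripper_force: 0.0
tool_pos: [0.5449, -0.0931, 0.0884]
wrist_force: [-0.9, 1.1, 0.9]
gripper_force: 0.0
chute mm [-89.6  34.4  88.4] yaw 14.226848992865655 F [-0.9  1.1  0.9] 0.6986981787310614 5.175
```

View pics/c.png

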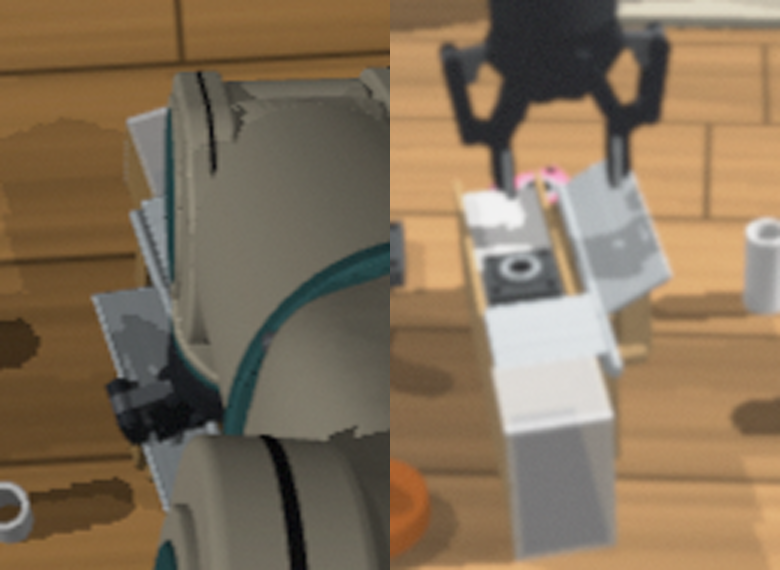

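The tips are now at about (511,195) in the channel and (618,185) just above the plate, with contact about to happen. Continuing down.

```bash
for i in 1 ; do python3 -m jog '[[[0,0,0.003,0,0,0],[0,0,0.003,0,0,0],[0,0,0,0,0,0],[0,0,0,0,0,0]]]'|grep -E 'pos|force'; done
python3 -m jog '[[[0,0,0.003,0,0,0],[0,0,0.003,0,0,0],[0,0,0,0,0,0],[0,0,0,0,0,0]]]'|grep -E 'pos|force'
python3 -c "from h import *;look('d',0,0,0,0)"
```

```text
tool_pos: [0.5449, -0.093, 0.0824]
wrist_force: [0.7, -0.2, -0.0]
gripper_force: 0.0
tool_pos: [0.5449, -0.0931, 0.0765]
wrist_force: [-0.2, -0.2, -0.1]
gripper_force: 0.0
chute mm [-89.6  34.4  76.5] yaw 14.229234586945779 F [-0.2 -0.2 -0.1] 0.7026322085117233 6.275
```

View pics/d.png

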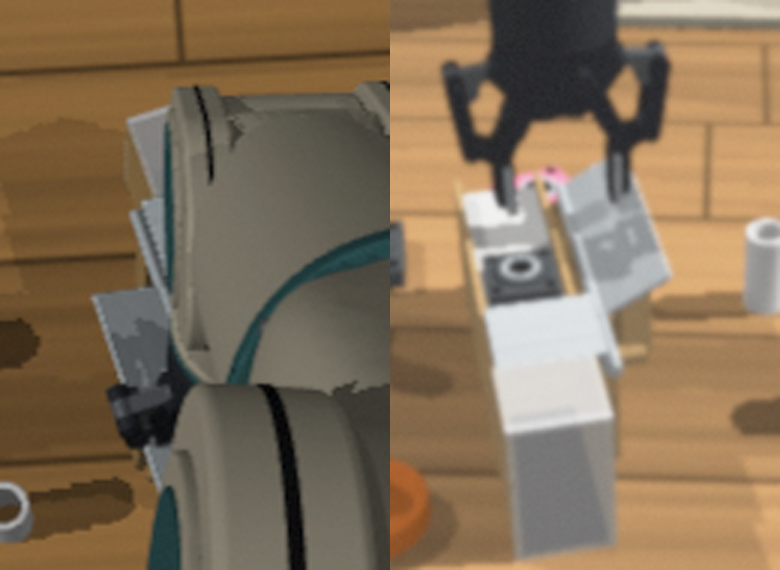

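The tips are at (511,212) and (620,200), still with no load. I'll keep descending by force readings.

```bash
python3 - <<'E'
from h import *
p=np.load('p.npy');a=p[2];R=np.array([[np.cos(a),-np.sin(a)],[np.sin(a),np.cos(a)]])
for x,y in((511,212),(620,200)):
    px=(190+(x-390)/3-.4,130+y/3-.4)
    A,B=ray('scene',px,0),ray('scene',px,.2);ca=R.T@(A[:2]-p[:2]);cb=R.T@(B[:2]-p[:2])
    for X in(-.0894,-.1):
        t=(X-ca[0])/(cb[0]-ca[0]);print(X,ca[1]+t*(cb[1]-ca[1]),.2*t)
E
for i in 1 ; do python3 -m jog '[[[0,0,0.003,0,0,0],[0,0,0,0,0,0],[0,0,0,0,0,0]]]'|grep -E 'pos|force'; done
python3 -m jog '[[[0,0,0.003,0,0,0],[0,0,0,0,0,0],[0,0,0,0,0,0]]]'|grep -E 'pos|force'
python3 -m jog '[[[0,0,0.003,0,0,0],[0,0,0,0,0,0],[0,0,0,0,0,0]]]'|grep -E 'pos|force'
```

```text
-0.0894 0.00144296766520206 0.10196905970163235
-0.1 0.0023555967418252017 0.09470463726293753
-0.0894 0.07174863727172878 0.10101172966575207
-0.1 0.07359648204213527 0.0937345726911557
tool_pos: [0.5452, -0.0932, 0.0737]
wrist_force: [0.4, 0.4, 2.5]
gripper_force: 0.9
tool_pos: [0.5451, -0.093, 0.0705]
wrist_force: [0.6, -0.4, 1.1]
gripper_force: 1.1
tool_pos: [0.5449, -0.0929, 0.0675]
wrist_force: [-0.2, 0.6, 3.5]
gripper_force: 1.3
```

Contact came at TCP z≈0.075, so the tips sit about 26 mm above the nominal TCP, matching the image. The plate should be nearly level at TCP z≈0.060.

```bash
python3 -m jog '[[[0,0,0.003,0,0,0],[0,0,0.002,0,0,0],[0,0,0,0,0,0],[0,0,0,0,0,0]]]'|grep -E 'pos|force'
python3 -m jog '[[[0,0,0.002,0,0,0],[0,0,0,0,0,0],[0,0,0,0,0,0]]]'|grep -E 'pos|force'
python3 -c "from h import *;look('e',0,0,0,0)"
```

```text
tool_pos: [0.5447, -0.0928, 0.0624]
wrist_force: [-0.4, 1.1, 4.8]
gripper_force: 1.6
tool_pos: [0.5448, -0.093, 0.0605]
wrist_force: [-0.5, 2.5, 3.0]
gripper_force: 1.7
chute mm [-89.7  34.5  60.5] yaw 14.225635485400275 F [-0.5  2.5  3. ] 0.7042871918667368 8.375
```

View pics/e.png

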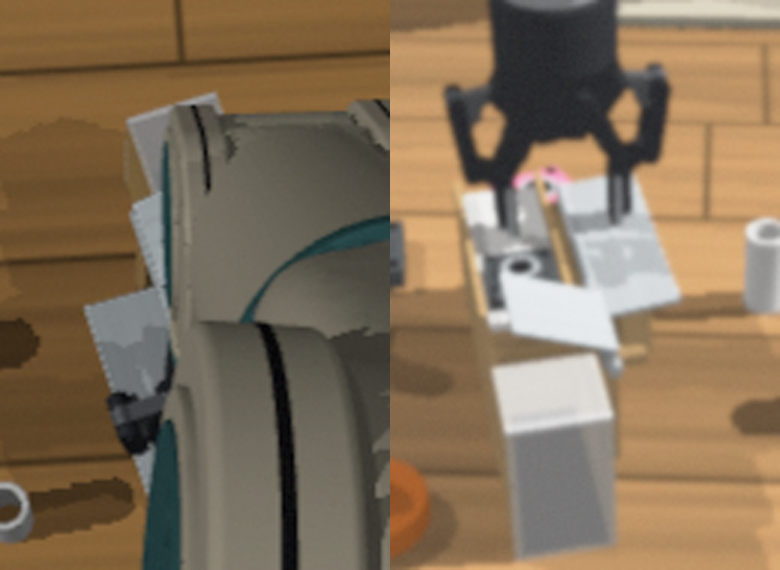

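The scene half shows the plate pressed to near level and the flap tilted open, with its edge at (505,280). The channel finger is behind the bearing at (508,230). I'll press 1.5 mm more for margin, then push along tool -x.

```bash
python3 -m jog '[[[0,0,0.0015,0,0,0],[0,0,0,0,0,0],[0,0,0,0,0,0]]]'|grep -E 'pos|force'
python3 -m jog '[[[-0.004,0,0,0,0,0],[-0.004,0,0,0,0,0],[-0.004,0,0,0,0,0],[-0.004,0,0,0,0,0],[-0.004,0,0,0,0,0],[-0.004,0,0,0,0,0]]]'|grep -E 'pos|force'
python3 -m jog '[[[-0.004,0,0,0,0,0],[-0.004,0,0,0,0,0],[-0.004,0,0,0,0,0]]]'|grep -E 'pos|force'
python3 -c "from h import *;look('f',0,0,0,0)"
```

```text
tool_pos: [0.5448, -0.0929, 0.059]
wrist_force: [0.0, 1.8, 4.6]
gripper_force: 1.8
tool_pos: [0.5681, -0.0872, 0.0589]
wrist_force: [-2.4, -2.1, 4.5]
gripper_force: 2.1
tool_pos: [0.58, -0.0841, 0.059]
wrist_force: [-2.1, -2.0, 3.2]
gripper_force: 2.0
chute mm [-53.4  34.5  59. ] yaw 14.235049173434888 F [-2.1 -2.   3.2] 0.7035652659009068 9.975
```

View pics/f.png

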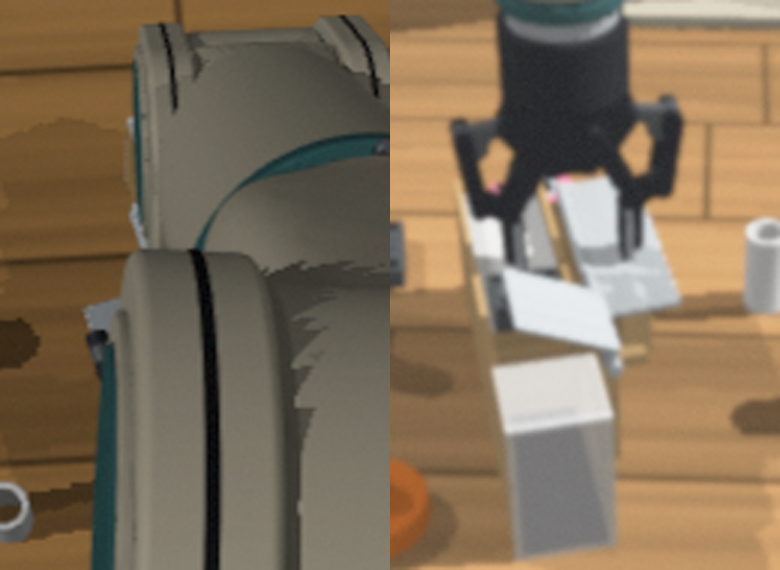

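The bearing's front edge, dark at (497,315), is now under the raised flap. The flap is still open and the push force is about 3 N. Keep pushing.

```bash
python3 -m jog '[[[-0.003,0,0,0,0,0],[-0.003,0,0,0,0,0],[-0.003,0,0,0,0,0],[-0.003,0,0,0,0,0]]]'|grep -E 'pos|force'
python3 -m jog '[[[-0.003,0,0,0,0,0],[-0.003,0,0,0,0,0],[-0.003,0,0,0,0,0],[-0.003,0,0,0,0,0]]]'|grep -E 'pos|force'
python3 -m jog '[[[-0.001,0,0,0,0,0],[0,0,0,0,0,0],[0,0,0,0,0,0]]]'|grep -E 'pos|force'
python3 - <<'E'
from cell import env
import cv2,numpy as np
from h import look
im=env.get_image('scene')['image'][:,:,::-1][170:320,210:290]
cv2.imwrite('pics/g.png',cv2.resize(im,None,fx=4,fy=4,interpolation=cv2.INTER_CUBIC));look(None,0,0,0,0)
E
```

```text
tool_pos: [0.5916, -0.0813, 0.059]
wrist_force: [-2.8, -1.0, 4.2]
gripper_force: 2.2
tool_pos: [0.6035, -0.0782, 0.059]
wrist_force: [-2.1, -0.5, 4.5]
gripper_force: 1.8
tool_pos: [0.6044, -0.0779, 0.0591]
wrist_force: [-1.9, -0.6, 3.9]
gripper_force: 1.7
chute mm [-28.3  34.5  59.1] yaw 14.225566675475434 F [-0.4 -0.1  3.9] 0.7000020838543992 11.5
```

View pics/g.png

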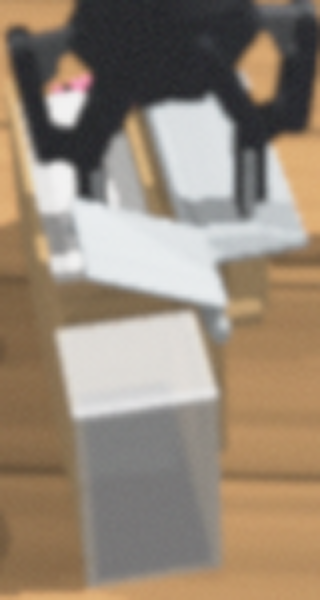

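The ledge in front of the flap shows no bearing any more; the white ledge end is visible at (68,262). I'll push 7 mm further for certainty, back off a little, and check the box pixels numerically.

```bash
python3 -m jog '[[[-0.003,0,0,0,0,0],[-0.003,0,0,0,0,0],[-0.001,0,0,0,0,0],[0,0,0,0,0,0]]]'|grep -E 'pos|force'
python3 -m jog '[[[0.004,0,0,0,0,0],[0.004,0,0,0,0,0],[0,0,0,0,0,0],[0,0,0,0,0,0]]]'|grep -E 'pos|force'
python3 - <<'E'
from cell import env
from h import *
p=np.load('p.npy');im=env.get_image('scene')['image'].astype(int);o=C['scene']['image'].astype(int)
def box(x,y,z):return np.round(proj('scene',tw(p,[x,y,z]))[0]).astype(int)
print('floor',[box(x,y,6) for x in(60,100) for y in(-20,20)])
g=lambda a:a[255:318:3,226:272:3].mean(2).astype(int)
print(g(o));print(g(im)-g(o))
print('ledge end',[box(-8,y,80) for y in(-20,0,20)])
E
```

```text
tool_pos: [0.6111, -0.0763, 0.059]
wrist_force: [-2.1, -0.4, 4.0]
gripper_force: 1.8
tool_pos: [0.6035, -0.0782, 0.0592]
wrist_force: [2.4, -0.4, 4.2]
gripper_force: 1.7
floor [array([232, 293]), array([254, 290]), array([235, 310]), array([258, 306])]
[[212 214 214 214 214 214 214 215 214 214 213 208 117 122 126 126]
 [208 213 214 214 214 215 213 214 213 213 211 212 131 113 125 126]
 [195 215 213 213 213 213 213 213 212 213 212 213 167 110 133 132]
 [172 213 213 212 213 213 213 213 210 212 212 212 198 110 136 136]
 [148 212 210 207 205 202 199 200 199 214 218 220 220 121 135 135]
 [126 209 202 206 209 215 216 215 209 199 185 167 155 118 136 135]
 [113 208 199 186 167 152 135 126 120 123 133 132 134 116 127 128]
 [106 133 119 118 116 116 116 115 116 118 131 132 132 115 134 133]
 [107 127 119 115 114 115 114 116 115 116 130 131 134 117 138 138]
 [106 127 119 114 115 115 114 114 115 115 125 132 131 123 136 136]
 [101 123 120 116 117 115 115 115 115 115 121 131 134 132 133 132]
 [ 95 121 122 115 115 114 115 117 115 116 116 130 134 119 110 110]
 [110 116 125 116 115 116 115 115 116 116 1
[... 1000 characters left out ...]
  5  6  1  3  3  6]
 [ 3  4 11 13  9 12 12 14 12  9  5  4  7  3  3  2]
 [ 5  4 10 12 10 12 12 10 10  8  4  7  3  4  1  2]
 [ 4  5  9  9  8  9  7  5  7  2  5  5  4  4  3  6]
 [ 5  2  4  2  4  4  3  5  3  2  4  5  4  6  5  5]
 [ 4  6  4  4  4  3  2  4  3  6  5  5  3  7  4  2]
 [ 3  3  6  1  2  0  4  5  2  3  4  3  4  1  4  4]
 [ 4  2  3  5  3  1  3  2  4  3  4  3  7  6  7  4]
 [ 2  5  2  6  4  3  3  4  4  4  3  4  7  3  5  8]
 [ 3  4  2  3  3  0  3  5  4  2  5  4  5  3  6  5]
 [ 3  5  5  3  4  4  8  3  4  4  3  6  3  5  4  4]
 [ 4  3  3  3  4  3  4  5  7  5  5  5  5  4  5  5]
 [ 1  1  5  5  5  6  7  6  3  5  4  5  4  6  6  5]]
ledge end [array([225, 237]), array([236, 235]), array([247, 234])]
```

Finger force stayed at sliding friction all the way, with the bearing's rear edge past the ledge end. Now I'll lift off so the flap shuts, and move clear to the left.

```bash
python3 -m jog '[[[0,0,-0.006,0,0,0],[0,0,-0.008,0,0,0],[0,0,-0.015,0,0,0],[0,0,-0.03,0,0,0],[0,0,-0.04,0,0,0],[0,0,-0.04,0,0,0],[0,0,0,0,0,0]]]'|grep -E 'pos|force'
python3 -m jog '[[[0.005,0.05,0,0,0,0],[0.005,0.05,0,0,0,0],[0.005,0.05,0,0,0,0],[0.005,0.05,0,0,0,0],[0.005,0.05,0,0,0,0],[0.005,0.05,0,0,0,0],[0.005,0.05,0,0,0,0],[0.005,0.05,0,0,0,0],[0.005,0.05,0,0,0,0],[0,0,0,0,0,0],[0,0,0,0,0,0]]]'|grep -E 'clock|pos|force'
python3 - <<'E'
from cell import env
from h import *
p=np.load('p.npy')
for n in('top','scene'):
    im=env.get_image(n)['image'].astype(int).mean(2);o=C[n]['image'].astype(int).mean(2)
    f=lambda P:[(lambda q:(int(o[q[1],q[0]]),int(im[q[1],q[0]])))(np.round(proj(n,tw(p,c))[0]).astype(int)) for c in P]
    print(n,'channel',f([(x,y,80) for x in(-60,-40,-20,-12,-5) for y in(-14,14)]))
    print(' flap',f([(x,y,99) for x in(10,30,50) for y in(-15,10)]),'plate',f([(x,84-5,106) for x in(-120,-60,0)]+[(x,88,109) for x in(-120,-60,0)]))
    d=np.abs(im-o)>30;d=cv2.morphologyEx(d.astype(np.uint8),cv2.MORPH_OPEN,np.ones((3,3)))
    k=cv2.connectedComponentsWithStats(d)[2];print([r.tolist() for r in k[1:]])
E
```

```text
tool_pos: [0.6049, -0.078, 0.202]
wrist_force: [0.4, 0.1, -0.6]
gripper_force: 0.0
clock: 14.8
tool_pos: [0.4481, 0.3458, 0.1974]
wrist_force: [0.9, -0.8, 0.5]
gripper_force: 0.0
top channel [(55, 161), (51, 110), (114, 164), (56, 110), (56, 163), (24, 109), (180, 174), (110, 107), (48, 46), (10, 27)]
 flap [(154, 147), (154, 148), (151, 146), (154, 147), (149, 142), (149, 143)] plate [(119, 95), (118, 112), (115, 111), (92, 48), (77, 75), (87, 84)]
[[308, 166, 32, 29, 653], [383, 183, 11, 13, 68], [416, 184, 7, 5, 32], [396, 187, 83, 27, 1383], [376, 188, 13, 14, 94], [325, 199, 34, 41, 888], [308, 209, 7, 15, 45], [198, 208, 132, 58, 1816], [445, 211, 115, 65, 4977], [285, 213, 4, 5, 18], [400, 214, 47, 36, 1209], [315, 229, 5, 9, 27], [245, 233, 4, 4, 14], [233, 236, 3, 5, 15], [0, 239, 17, 44, 586], [23, 238, 35, 34, 639], [389, 240, 15, 7, 58], [328, 248, 3, 3, 9], [270, 277, 290, 71, 11299], [349, 291, 3, 4, 12], [88, 296, 180, 70, 5952], [78, 338, 18, 9, 93], [104, 339, 8, 4, 27], [97, 340, 3, 3, 9], [534, 342, 3, 3, 9], [541, 342, 3, 3, 9], [523, 346, 15, 6, 72], [473, 348, 3
[... 376 characters left out ...]
5, 159), (104, 156), (172, 169)]
[[271, 0, 3, 2, 6], [287, 0, 21, 24, 378], [484, 0, 45, 27, 795], [524, 0, 14, 14, 132], [315, 9, 12, 21, 111], [329, 12, 5, 6, 27], [302, 24, 12, 11, 88], [454, 24, 81, 100, 4320], [549, 28, 11, 43, 233], [325, 34, 3, 4, 12], [142, 118, 13, 7, 45], [552, 132, 8, 8, 33], [61, 138, 41, 15, 175], [193, 139, 3, 3, 9], [143, 148, 3, 3, 9], [57, 151, 3, 3, 9], [0, 156, 183, 99, 5812], [46, 156, 213, 44, 3670], [271, 177, 180, 32, 2791], [213, 193, 24, 20, 393], [247, 192, 7, 15, 61], [242, 201, 3, 3, 9], [309, 203, 6, 7, 31], [318, 206, 6, 6, 24], [171, 211, 13, 6, 53], [220, 213, 28, 20, 470], [322, 221, 34, 10, 247], [277, 222, 31, 8, 140], [278, 237, 5, 3, 15]]
```

The ledge is empty in both views, with the bright floor where the bearing lay. The flap roof and plate pixels match the start image, so it is shut. The arm is clear, so I'll hand in.

```bash
python3 -c "
from cell import env
print(env.hand_in())"
```

```text
the job is handed in; nothing more can be done
None
```

I handed the job in at about 15 s: the bearing was pushed off the ledge under the open flap, the flap shut after release, and the arm is clear; the bearing inside the box could not be seen directly, and no verdict came back.

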